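# Broken vial through the sprung flap

### The arm

A 6-joint arm with a two-finger parallel gripper is mounted at the origin on the work surface. World frame = base frame: x ahead of the robot, y to its left, z up, the work surface at z = 0. Lengths are in mm, angles in rad, forces in N, time in s.
With the tool pointing down it reaches from about 425 to 950 mm from the base axis. Payload 3.5 kg.
Tool frame: the origin (TCP) lies between the finger pads; the fingertips stand 11 mm ahead of it and the grasp point (between the pads) lies 8 mm behind it; x points along the fingers, z is the direction in which the jaws open and shut, and the axes are right-handed (so a half turn about x gives the same grasp; the last joint's range is limited). The gripper opens to 85 mm and grips with 20 to 120 N. Pads are 22 mm wide; open, the fingers measure 114 mm over their backs; the gripper's body (76 mm by 85 mm) begins 54 mm behind the grasp point. The pads swing forward as they close: fully open they stand 13 mm farther back than shut.
Start: joints at [1.002, 0.286, 1.577, -0, 1.279, -0.15], TCP at [274.461, 616.666, 209.025] pointing down, gripper open.
Joint ranges: [-2.77, 2.77], [-0.9, 2.22], [0.21, 2.48], [-1.53, 4.67], [0.24, 2.81], [-2.84, 2.84]. Speed limits (rad/s): [2.79, 2.79, 3.14, 3.14, 3.14, 3.14].

### API

Orientations are given as a rotation vector (axis times angle).
In Python, from bench import monitor, read_camera, calibration, arm, models gives the robot as it stands.
- The arm moves only by the tool move_arm, never from a script. Its argument "moves" is one flat list of numbers, 5 for each row, row after row: the shift along the world's x, y, z in mm, then the turn about the world's z in rad, then the opening, from -1 (shut) to 1 (fully open), so that 0 is half open. In form: [x, y, z, yaw, grip, x, y, z, yaw, grip, ...]. A call has 1 to 10 rows; each row shifts and turns the pose as measured when the row begins; what a row does not reach is not made up. A row lasts 1/8 s, in which the tool goes at most 62.5 mm and 10.7 degrees, less where a joint would pass 70% of its speed; a pose out of reach is approached as far as the arm can. A call with a gripper value outside its range is refused whole. The fingers move at their own pace and stop on an object; "squeeze" is the grip in N (left out, the last holds). Time passes only in rows, so rows that do not move let the fingers close. It gives the time, the measured TCP pose, the force and the opening at its end, in the units of the state.
- monitor.read_state(): the state, without advancing time (a new reading comes with each control period).
- read_camera(name): name is "side" or "top" or "wrist"; returns (picture, depth): 384x512x3 uint8, red, green, blue; 384x512 float32, mm along the optical axis (not along the pixel's ray), 0 where there is no reading.
- calibration(name): a dict with "fovy" (degrees; the focal length in pixels is half the picture's height over the tangent of half this angle, whatever the lens; pixels are square), "cx", "cy" (the principal point, pixels), "view" (4x4, takes a point from world to camera coordinates). Camera axes: x right, y down, z forward; pixel columns grow to the right and rows downward; lengths in mm; the calibration is good to about 2 mm. A picture is of the moment at which its call begins: read the wrist's pose just before it. calibration takes no time and is no camera call; for the wrist camera it gives the pose at the moment of the call.
- arm.hand_in(): hands the job in, once; it reports no verdict.
Trained networks look in the newest picture that a camera, given by its name, has taken for a name from the list of things; names that differ only in an ending like _2 or _b are one class to them, and where a whole thing is asked for, a point or a joint stands for the part that bears it (a point fixed in the world has none). Each returns a list of dicts, best first, with "conf" (0 to 1); they miss things now and then, are a little off and sometimes report something else, mostly with a low value. They report only what shows in the picture. A call takes as long as a camera call. They do not tell look-alikes from the thing itself.
- models.look_for(query, camera): "point" ([column, row] in pixels, amid what is visible of it).
- models.cut_out(query, camera): "region" (384x512 bool, what is visible of it) and "point" ([column, row] in pixels, amid what is visible of it).
The state is a dict: "t": time; "joint_pos": joint angles; "joint_velocities": joint speeds; "tau": joint torques, N m; "ee_pos": TCP position; "eef_rot": TCP orientation; "contact_force": force on the tool from outside, world axes, zero at the start; "moment": the same for the moment, N m; "width": finger opening in mm.
Only numpy, scipy, OpenCV 4.12 (cv2) and the standard library are available. Lean on these libraries where they do the work, as an engineer would, in place of code of your own. Each camera call takes 0.05 s, during which the arm holds its last target.

### The job

One of the three amber vials standing on the grey inspection mat is broken: its neck and metal cap have snapped off. Drop it into the white waste box by pressing the sprung flap in the box's top well down and letting the vial go while the flap is held open. Leave the two sound vials standing where they are.

Things in the scene. Friction and masses are not known exactly. Their poses are not given: they have to be found in the camera images.
- broken_vial: the broken vial: amber glass cylinder 24 mm across, no neck or cap, jagged top 34 to 47 mm above its foot (strong to 38 mm), 25 g, standing loose on a flat 3 mm mat. Origin: centre of its foot; z up its axis. The three vials stand in a row, at least 70 mm apart centre to centre; a dish 60 mm wide, 13 mm high, and flat forceps lie beyond the row, 40 mm or more clear of the vials.
- sound_vial_a: a sound vial, to be left alone: amber glass cylinder 24 mm across, then a shoulder, a neck and an aluminium cap 20 mm wide, 62 mm tall in all, standing loose on the mat. Origin: centre of its foot.
- sound_vial_b: the other sound vial, to be left alone, just like sound_vial_a. Origin: centre of its foot.
- waste_box: white box fixed to the bench, 190 mm (its x) by 220 mm (y) by 180 mm high, grey top, empty, floor 6 mm thick. Origin: centre of its underside; z up. An aluminium flap 110 mm (x) by 150 mm (y), flush in the middle of its top, fills the only opening. It is hinged along its edge at x = +55 mm (two dark hinge barrels) and its free edge, x = -55 mm, swings down into the box.
- flap (a joint): angle of the sprung flap in rad, 0 shut to 1.45 down. About 3 N in the middle starts it, 5 to 7 N holds it at 0.9; the vial's weight does not. Push straight down at the middle or up to 10 mm nearer the hinge till the fingertips are 40 to 50 mm below the box's top: a vial let go there slides off the free edge. The slot has room for fingers to open along its y, not along x.
Not all that is in view belongs to the job. Leave any black or turquoise look-alike of the broken_vial alone.

How it is judged (in metres and radians):
At the end, for the whole second after the job is handed in: The broken vial lies at rest inside the waste box (its foot's centre within the walls and lower than 100 mm above the box's underside), and both sound vials stand upright (within 11 degrees) within 25 mm of where they started (z of broken_vial in the frame of waste_box below 0.1 m and x of broken_vial in the frame of waste_box between -0.092 and 0.092 m and y of broken_vial in the frame of waste_box between -0.107 and 0.107 m and linear speed of broken_vial below 0.1 m/s and distance of each of sound_vial_a, sound_vial_b from where it was at the start of the episode below 0.025 m and angle between each of sound_vial_a, sound_vial_b's own z axis and vertical below 0.2 rad); the robot touches nothing.
It fails at once if a sound vial is moved more than 25 mm or knocked over (distance of any of sound_vial_a, sound_vial_b from where it was at the start of the episode above 0.025 m or angle between any of sound_vial_a, sound_vial_b's own z axis and vertical above 0.5 rad).
It also fails if it takes over 40 s, if anything falls off the work surface, if the arm or the gripper's body presses on something with over 40 N, if the wrist force passes 120 N, or if a joint passes its speed limit or range.

## Working session

There is one attempt and no reset: what is moved stays moved. The work goes in short steps, Python scripts to look and compute and a tool call to move; the robot and the scene stay as the last step left them, time stands still between calls to the robot, and variables do not carry over. Pictures are saved under pics/ and viewed, and the job is handed in when it is done.

Besides the shell and the picture viewer there is one more tool, called after "Emit:" in YAML: its name, and indented under it one key for each argument. move_arm: Moves the arm, as the interface text tells. Its arguments: {"type":"object","properties":{"moves":{"type":"array"},"squeeze":{"type":"number"}},"required":["moves"]}

```bash
mkdir -p pics
cat > h.py <<'E'
import numpy as np,cv2
from bench import monitor, read_camera, calibration, arm, models
def w(cal,u,v,d):
    f=192/np.tan(np.radians(cal['fovy'])/2)
    p=np.array([(u-cal['cx'])/f*d,(v-cal['cy'])/f*d,d,1])
    return (np.linalg.inv(np.array(cal['view']))@p)[:3]
def cloud(cal,D):
    f=192/np.tan(np.radians(cal['fovy'])/2)
    v,u=np.mgrid[:384,:512]
    P=np.stack([(u-cal['cx'])/f*D,(v-cal['cy'])/f*D,D,np.ones_like(D)],-1)
    return (P@np.linalg.inv(np.array(cal['view'])).T)[...,:3]
E
python3 - <<'E'
from h import *
ims=[]
for c in ['top','side']:
    im,d=read_camera(c); cal=calibration(c); np.savez(c+'.npz',im=im,d=d)
    cv2.imwrite(f'pics/{c}0.png',im[...,::-1]); P=cloud(cal,d.astype(float))
    for q in ['broken_vial','sound_vial_a','waste_box','flap']:
        for r in models.cut_out(q,c):
            m=r['region']&(d>0)
            print(c,q,round(r['conf'],2),np.round(r['point']),m.sum(), np.round(np.median(P[m],0)) if m.any() else 0, np.round(np.percentile(P[m],[3,97],axis=0)).tolist() if m.any() else 0)
print(monitor.read_state())
E
```

```text
top broken_vial 0.55 [334. 199.] 80 [ 539. -322.   25.] [[526.0, -332.0, 4.0], [552.0, -308.0, 49.0]]
top broken_vial 0.45 [375. 188.] 100 [ 574. -450.   22.] [[563.0, -460.0, 0.0], [586.0, -436.0, 46.0]]
top sound_vial_a 0.61 [299. 203.] 67 [ 531. -218.   62.] [[524.0, -229.0, 14.0], [543.0, -211.0, 69.0]]
top sound_vial_a 0.48 [269. 210.] 45 [ 502. -127.   64.] [[495.0, -135.0, 40.0], [511.0, -118.0, 68.0]]
top waste_box 0.81 [150. 189.] 7250 [545. 200. 179.] [[456.0, 97.0, 29.0], [643.0, 312.0, 183.0]]
top flap 0.75 [144. 187.] 2376 [554. 209. 178.] [[503.0, 140.0, 174.0], [607.0, 279.0, 181.0]]
side broken_vial 0.75 [310. 327.] 163 [ 477. -446.   27.] [[468.0, -457.0, 6.0], [491.0, -434.0, 46.0]]
side broken_vial 0.6 [336. 304.] 156 [ 572. -447.   27.] [[562.0, -458.0, 5.0], [586.0, -436.0, 45.0]]
side broken_vial 0.54 [295. 276.] 99 [ 535. -320.   32.] [[526.0, -330.0, 15.0], [549.0, -308.0, 47.0]]
side sound_vial_a 0.66 [242. 235.] 145 [ 502. -132.   43.] [[495.0, -137.0, 5.0], [514.0, -119.0, 69.0]]
side waste_box 0.73 [197. 159.] 5581 [525. 139. 150.] [[453.0, 95.0, 10.0], [647.0, 308.0, 183.0]]
side flap 0.9 [196. 137.] 740 [552. 206. 180.] [[505.0, 144.0, 178.0], [602.0, 277.0, 182.0]]
{'t': 0.5, 'joint_pos': array([ 1.00201160e+00,  2.86320277e-01,  1.57672852e+00, -3.16126731e-05,
        1.27860524e+00, -1.49990440e-01]), 'joint_velocities': array([-0.00083203, -0.00134526, -0.00017568,  0.00027126,  0.00059731,
       -0.00120257]), 'tau': array([ 1.50487822e-04, -4.05463028e+01, -2.92553186e+01, -1.04264593e-04,
        1.16015188e-03, -7.45318516e-06]), 'ee_pos': array([274.45315491, 616.65192021, 208.99586488]), 'eef_rot': array([-0.89547913,  1.37874397,  0.89539211]), 'contact_force': array([-0.90112743, -0.1740092 , -0.31226517]), 'moment': array([ 0.04426925, -0.04817212, -0.03970597]), 'width': 85.44217307654777}
```

Run:
```python
import numpy as np,cv2
a=np.load('top.npz')['im'][150:250,240:420,::-1]; b=np.load('side.npz')['im'][215:350,215:375,::-1]
cv2.imwrite('pics/c1.png',np.vstack([cv2.resize(a,(540,300),interpolation=cv2.INTER_CUBIC)])); cv2.imwrite('pics/c2.png',cv2.resize(b,(640,540),interpolation=cv2.INTER_CUBIC))
```

```text
(no output)
```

View pics/top0.png

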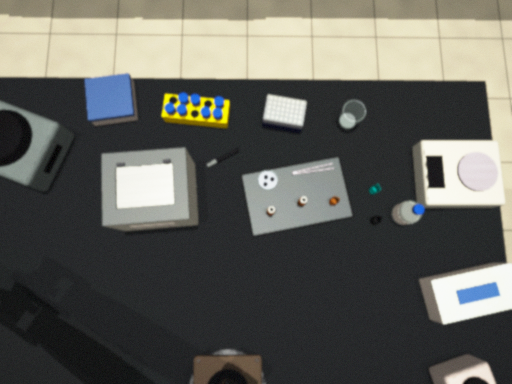

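```bash
sleep 0.5
```

```text
(no output)
```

View pics/side0.png

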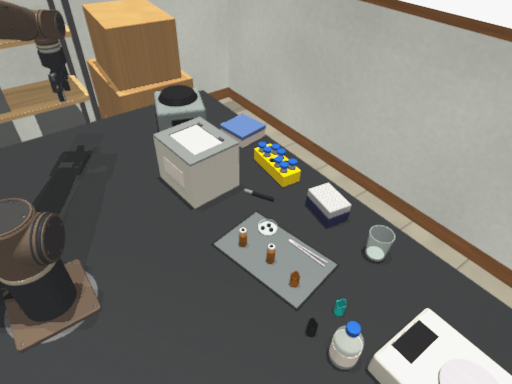

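View pics/c1.png

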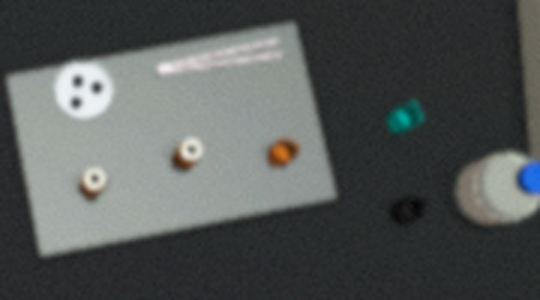

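View pics/c2.png

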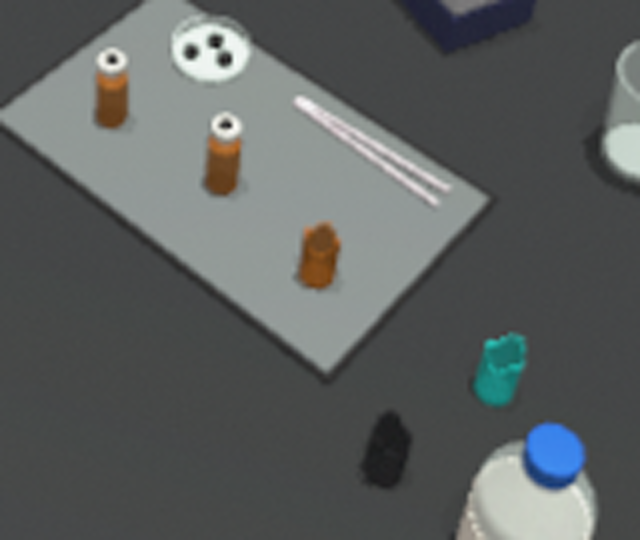

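The candidates are:
- **Amber, jagged:** on the mat at top (334,200) / side (295,276).
- **Turquoise:** top (375,188), off the mat.
- **Black:** top (376,220), off the mat.

The amber one is the broken vial. It is the only amber vial in the mat's row without a white or metal cap, and the enlarged crops confirm this. The other two amber vials, at top (302,201) and (270,211), have caps.

Run:
```python
from h import *
from scipy.spatial.transform import Rotation as R
for c in ['top','side']:
    z=np.load(c+'.npz'); im,d=z['im'],z['d'].astype(float); cal=calibration(c); P=cloud(cal,d)
    m=(abs(P[...,2]-180)<8)&(abs(P[...,0]-550)<150)&(abs(P[...,1]-205)<150)&(d>0)
    q=P[m][:,:2].astype(np.float32); print(c,'boxtop',m.sum(),cv2.minAreaRect(q),P[m][:,2].mean())
    m2=m&(im.min(-1)>190)
    if m2.any():print(' flap',m2.sum(),cv2.minAreaRect(P[m2][:,:2].astype(np.float32)))
    hsv=cv2.cvtColor(im,cv2.COLOR_RGB2HSV)
    m=(hsv[...,0]<20)&(hsv[...,1]>140)&(abs(P[...,0]-538)<30)&(abs(P[...,1]+320)<30)&(P[...,2]>5)
    q=P[m]; print(' vial',m.sum(),q.min(0),q.max(0),cv2.minEnclosingCircle(q[:,:2].astype(np.float32)))
s=monitor.read_state(); print(R.from_rotvec(s['eef_rot']).as_matrix().round(3), s['t'])
```

```text
top boxtop 6100 ((554.2881469726562, 209.6250762939453), (191.27163696289062, 221.14630126953125), 4.5885820388793945) 178.98124353687942
 flap 2321 ((555.7581176757812, 209.43911743164062), (110.17635345458984, 146.53990173339844), 4.412610054016113)
 vial 45 [ 526.43880286 -331.30593161    5.85766704] [ 549.10725937 -307.93799192   51.04413678] ((537.5410766601562, -319.9890441894531), 12.225493431091309)
side boxtop 2324 ((553.7957153320312, 212.1151580810547), (193.61647033691406, 227.61961364746094), 4.3543243408203125) 180.70718676602073
 flap 836 ((553.2789916992188, 206.68630981445312), (113.37577819824219, 155.16102600097656), 4.9151763916015625)
 vial 107 [ 525.32723003 -332.06110608    7.00481062] [ 549.72563589 -307.68948167   49.34202365] ((538.0460205078125, -319.1224060058594), 13.140522956848145)
[[-0.    -0.914  0.407]
 [-0.     0.407  0.914]
 [-1.    -0.    -0.   ]] 0.5
```

Emit:
move_arm:
  moves: [10,-30,40,0.05,1,30,-40,30,0.05,1,30,-50,0,0.05,1,30,-50,0,0.05,1,30,-50,0,0.05,1,20,-55,0,0.05,1,20,-55,0,0.05,1,20,-55,0,0.05,1,20,-55,0,0.05,1,20,-55,0,0.05,1]

```text
t: 1.75
ee_pos: [508.0, 109.0, 282.9]
eef_rot: [-1.29, 1.149, 1.281]
contact_force: [1.1, 0.8, 1.1]
width: 85.5
```

Emit:
move_arm:
  moves: [0,-55,0,0,1,10,-55,0,0,1,10,-55,0,0,1,5,-55,-20,0,1,5,-55,-30,0,1,0,-55,-30,0,1,0,-55,-30,0,1,0,-25,-20,0,1,0,0,0,0,1]

```text
t: 2.88
ee_pos: [538.3, -314.5, 155.1]
eef_rot: [-1.292, 1.147, 1.267]
contact_force: [-0.3, 0.7, 0.3]
width: 85.2
```

Run:
```python
from h import *
from scipy.spatial.transform import Rotation as R
s=monitor.read_state(); M=R.from_rotvec(s['eef_rot']).as_matrix(); print(M.round(3), s['t'],s['ee_pos'],s['joint_pos'][5], np.degrees(np.arctan2(M[1,2],M[0,2])))
cal=calibration('wrist'); im,d=read_camera('wrist'); P=cloud(cal,d.astype(float))
cv2.imwrite('pics/w1.png',im[...,::-1])
for q in ['broken_vial','sound_vial_a']:
    for r in models.cut_out(q,'wrist'):
        m=r['region']&(d>0)&(P[...,2]>8); p=P[m]
        print(q,round(r['conf'],2),np.round(r['point']),m.sum())
        if m.sum()>5:
            print(np.percentile(p,[1,99],axis=0).round(1).tolist(),cv2.minEnclosingCircle(p[:,:2].astype(np.float32)))
```

```text
[[ 0.019 -0.995 -0.1  ]
 [-0.    -0.1    0.995]
 [-1.    -0.019 -0.002]] 2.875 [ 538.25360336 -314.49786164  155.13329727] -2.3729063686894247 95.72516145874853
broken_vial 0.97 [121.  97.] 934
[[469.1, -455.7, 8.6], [492.1, -432.1, 47.4]] ((481.1039733886719, -444.0919189453125), 12.5971040725708)
broken_vial 0.74 [258. 169.] 576
[[527.0, -329.7, 8.1], [550.0, -307.2, 50.6]] ((538.9296264648438, -318.37799072265625), 12.208717346191406)
broken_vial 0.63 [120. 193.] 874
[[562.8, -457.1, 8.8], [585.9, -434.1, 47.2]] ((575.00146484375, -446.3537902832031), 12.930588722229004)
sound_vial_a 0.94 [470. 161.] 1519
[[496.0, -137.2, 9.1], [517.9, -117.9, 67.6]] ((507.0294494628906, -126.11175537109375), 11.980013847351074)
sound_vial_a 0.65 [360. 184.] 1056
[[524.3, -232.0, 9.5], [545.3, -211.6, 67.3]] ((535.5902099609375, -220.77554321289062), 11.749974250793457)
```

View pics/w1.png

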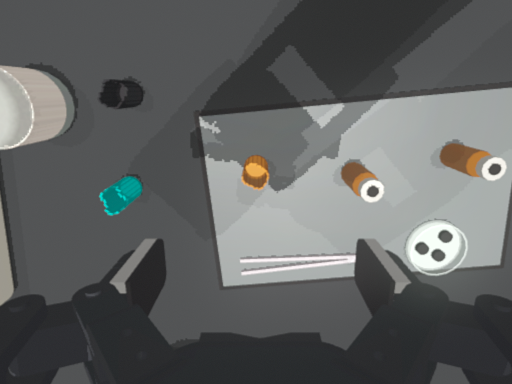

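The wrist view shows the jagged, capless amber vial at (256,172). It lies almost straight under the gripper, with sound neighbours at (363,182) and (472,162). I'll descend now.

Emit:
move_arm:
  moves: [0,-4,-30,-0.02,1,0,-1,-40,0,1,0,0,-40,0,0.6,0,0,-20,0,0.4,0,0,-5,0,0.2,0,0,0,0,0.2]
  squeeze: 40

```text
t: 3.78
ee_pos: [548.1, -315.1, 32.8]
eef_rot: [-1.308, 1.148, 1.239]
contact_force: [0.4, 0.0, -0.5]
width: 51.3
```

```bash
cat > st.py <<'E'
from h import *
from scipy.spatial.transform import Rotation as R
s=monitor.read_state(); M=R.from_rotvec(s['eef_rot']).as_matrix(); print(M.round(3).tolist(), s['t'],s['ee_pos'].round(1),s['joint_pos'].round(3), s['joint_velocities'].round(3),s['contact_force'].round(1),s['width'],np.degrees(np.arctan2(M[1,2],M[0,2])))
E
python3 st.py
python3 - <<'E'
from h import *
im,d=read_camera('side'); cv2.imwrite('pics/s2.png',cv2.resize(im[190:320,200:370,::-1],(680,520),interpolation=cv2.INTER_CUBIC))
E
python3 st.py
```

```text
[[0.04, -0.995, -0.092], [-0.016, -0.093, 0.996], [-0.999, -0.038, -0.019]] 3.775 [ 548.1 -315.1   32.8] [-0.688  0.367  1.825  0.017  0.909 -2.361] [ 0.005 -0.012 -0.012  0.     0.002  0.001] [ 0.4  0.  -0.5] 51.26977219297093 95.27092185920172
[[0.041, -0.995, -0.092], [-0.016, -0.092, 0.996], [-0.999, -0.039, -0.02]] 3.825 [ 548.4 -315.4   33.3] [-0.688  0.366  1.825  0.017  0.909 -2.361] [-0.006 -0.005 -0.005 -0.002 -0.003  0.001] [-0.7 -0.5  0.3] 51.27011968328064 95.26189647355038
```

View pics/s2.png

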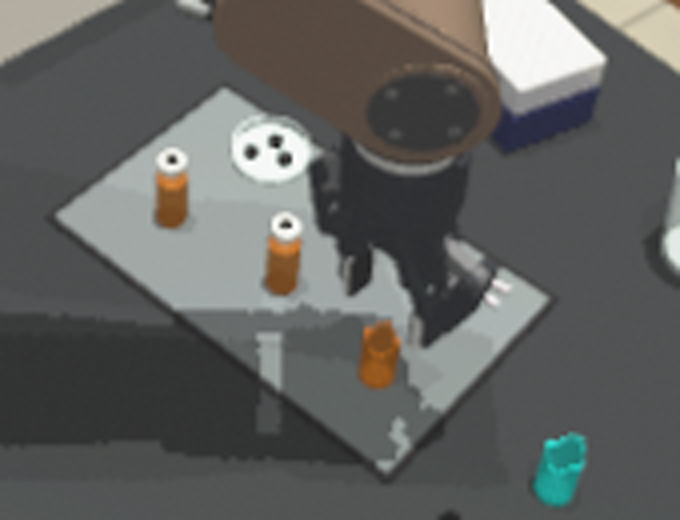

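Emit:
move_arm:
  moves: [-5,-3,0,0,0.2,-5,-1,-6,0,0.2,0,0,0,0,0.2]

```text
t: 4.2
ee_pos: [539.2, -321.2, 30.2]
eef_rot: [-1.313, 1.148, 1.233]
contact_force: [0.4, 0.4, -0.9]
width: 50.9
```

```bash
python3 st.py
python3 - <<'E'
from h import *
cal=calibration('wrist'); im,d=read_camera('wrist'); P=cloud(cal,d.astype(float))
cv2.imwrite('pics/w2.png',im[...,::-1])
hsv=cv2.cvtColor(im,cv2.COLOR_RGB2HSV)
m=(hsv[...,0]<20)&(hsv[...,1]>140)&(abs(P[...,0]-538)<40)&(abs(P[...,1]+320)<40)&(P[...,2]>6)
q=P[m]; print(' vial',m.sum(),np.percentile(q,[1,99],axis=0).round(1).tolist(),cv2.minEnclosingCircle(q[:,:2].astype(np.float32)))
E
```

```text
[[0.045, -0.995, -0.091], [-0.02, -0.092, 0.996], [-0.999, -0.043, -0.024]] 4.2 [ 539.2 -321.2   30.2] [-0.705  0.359  1.842  0.018  0.895 -2.379] [-0.    -0.014 -0.018  0.003 -0.006 -0.002] [ 0.4  0.4 -0.9] 50.91682707874553 95.24585066414559
 vial 2338 [[526.9, -329.2, 6.8], [550.3, -307.2, 50.2]] ((539.156005859375, -317.6166687011719), 12.813278198242188)
```

View pics/w2.png

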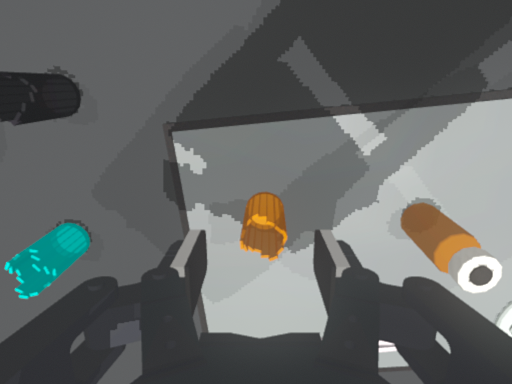

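The amber vial is centred between the pads at (264,222). I'll lower the last 12 mm and close.

Emit:
move_arm:
  moves: [-2,1,-8,0,0.2,0,1,-6,0,0.2,0,0,-3,0,0.1]

```text
t: 4.62
ee_pos: [537.6, -319.4, 12.6]
eef_rot: [-1.314, 1.148, 1.232]
contact_force: [-1.0, -0.2, 1.1]
width: 47.1
```

Emit:
move_arm:
  moves: [0,0,5,0,0,0,0,0,0,-0.2,0,0,0,0,-0.5,0,0,0,0,-0.8,0,0,0,0,-0.8,0,0,0,0,-0.8]
  squeeze: 35

```text
t: 5.38
ee_pos: [541.5, -323.0, 24.0]
eef_rot: [-1.324, 1.148, 1.223]
contact_force: [-0.3, 0.2, 0.0]
width: 8.3
```

```bash
python3 st.py
```

```text
[[0.054, -0.994, -0.092], [-0.028, -0.093, 0.995], [-0.998, -0.051, -0.033]] 5.375 [ 541.5 -323.    24. ] [-0.704  0.367  1.844  0.017  0.871 -2.379] [ 0.001 -0.003 -0.     0.001  0.003  0.002] [-0.3  0.2  0. ] 8.336266698355585 95.2638726511215
```

```bash
python3 - <<'E'
from h import *
im,d=read_camera('wrist'); cv2.imwrite('pics/w3.png',im[...,::-1])
im,d=read_camera('side'); cv2.imwrite('pics/s3.png',cv2.resize(im[190:320,200:370,::-1],(680,520),interpolation=cv2.INTER_CUBIC))
E
python3 st.py
```

```text
[[0.053, -0.994, -0.092], [-0.027, -0.093, 0.995], [-0.998, -0.05, -0.032]] 5.475 [ 541.1 -322.7   23.4] [-0.704  0.368  1.845  0.017  0.871 -2.379] [-0.001  0.007  0.006 -0.001  0.001 -0.   ] [ 0.6  0.6 -0.6] 8.470706380492553 95.26452087078776
```

View pics/w3.png

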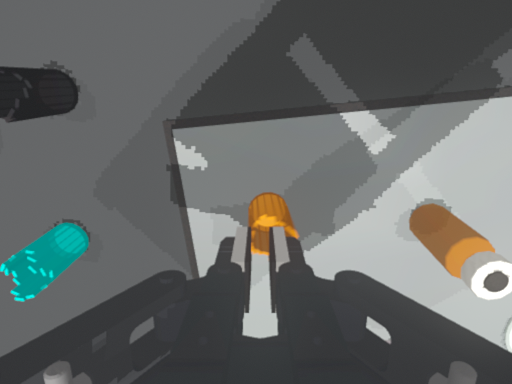

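View pics/s3.png

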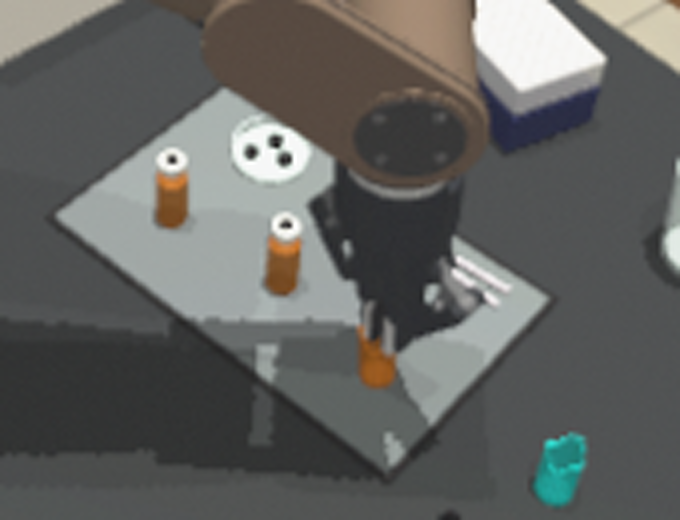

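Run:
```python
from h import *
s=monitor.read_state()
for c in ['wrist','side','top']:
    cal=calibration(c); im,d=read_camera(c); P=cloud(cal,d.astype(float))
    hsv=cv2.cvtColor(im,cv2.COLOR_RGB2HSV)
    m0=(abs(P[...,0]-538)<60)&(abs(P[...,1]+320)<45)&(P[...,2]>6)&(d>0)
    v=m0&(hsv[...,0]<20)&(hsv[...,1]>140)
    f=m0&~v&(P[...,2]<70)&(hsv[...,1]<90)
    for n,m in [('vial',v),('fing',f)]:
        q=P[m]; print(c,n,m.sum(),np.percentile(q,[1,50,99],axis=0).round(1).tolist() if m.sum() else 0)
    if c=='wrist':
        for u,vv in [(240,240),(282,240),(242,270),(283,270),(245,300),(290,300),(232,290),(300,290)]: print(u,vv,P[vv,u].round(1),im[vv,u])
    if c=='side':
        np.savez('s4.npz',P=P,im=im)
        for u,vv in [(291,270),(297,273),(292,267),(298,269),(303,276),(306,270)]: print(u,vv,P[vv,u].round(1),im[vv,u])
```

```text
wrist vial 1753 [[527.7, -329.4, 7.0], [531.2, -319.6, 27.3], [552.1, -307.2, 49.6]]
wrist fing 1157 [[526.4, -338.9, 13.1], [529.6, -324.3, 61.3], [548.5, -303.9, 69.8]]
240 240 [ 527.5 -329.8   66.7] [155 153 151]
282 240 [ 526.3 -312.3   65.4] [155 153 149]
242 270 [ 531.  -327.3   83. ] [155 153 149]
283 270 [ 524.3 -313.1   90.8] [67 65 66]
245 300 [ 543.2 -325.2   84.4] [66 65 64]
290 300 [ 517.5 -312.9  115.1] [61 64 65]
232 290 [ 525.1 -329.1  103.2] [62 64 65]
300 290 [ 524.  -308.2  101.4] [61 63 65]
side vial 78 [[524.8, -330.5, 7.2], [530.0, -324.6, 22.6], [546.1, -308.1, 44.2]]
side fing 229 [[479.5, -362.9, 6.0], [530.1, -328.3, 7.0], [593.4, -276.2, 68.1]]
291 270 [ 526.3 -313.9   65.4] [125 124 121]
297 273 [ 529.5 -332.4   70.6] [138 137 134]
292 267 [ 525.6 -316.3   80.9] [100  99  98]
298 269 [ 525.4 -337.    95.1] [46 46 50]
303 276 [ 573.  -318.3    7.4] [150 158 154]
306 270 [ 526.8 -360.8  115.8] [45 47 50]
top vial 0 0
top fing 16 [[560.0, -310.9, 6.0], [590.5, -286.7, 6.5], [596.9, -276.4, 11.6]]
```

```bash
python3 - <<'E'
from h import *
z=np.load('s4.npz'); P=z['P']
for v in range(262,288): print(v,[tuple(int(k) for k in P[v,u]) if P[v,u,2]==P[v,u,2] else 0 for u in range(288,302,2)])
cv2.imwrite('pics/s4.png',cv2.resize(z['im'][240:300,260:330,::-1],(700,600),interpolation=cv2.INTER_NEAREST))
print(calibration('wrist')['view'].round(3).tolist(), np.linalg.inv(calibration('wrist')['view'])[:3,3])
E
python3 st.py
```

```text
262 [(522, -303, 90), (523, -309, 95), (525, -314, 99), (533, -313, 92), (519, -331, 121), (518, -339, 130), (526, -338, 123)]
263 [(569, -260, 5), (523, -309, 91), (526, -313, 93), (533, -313, 88), (520, -331, 117), (517, -340, 127), (528, -337, 116)]
264 [(568, -261, 4), (522, -311, 90), (526, -314, 90), (532, -315, 86), (520, -332, 114), (519, -339, 122), (525, -340, 118)]
265 [(565, -264, 4), (523, -310, 84), (526, -314, 86), (532, -315, 83), (519, -333, 111), (519, -339, 118), (528, -338, 109)]
266 [(561, -268, 7), (529, -305, 70), (526, -315, 83), (530, -317, 82), (525, -328, 98), (520, -339, 112), (528, -338, 106)]
267 [(561, -269, 4), (528, -307, 69), (525, -316, 80), (531, -317, 77), (524, -330, 97), (526, -335, 100), (529, -339, 102)]
268 [(558, -273, 5), (527, -308, 66), (525, -317, 78), (533, -316, 71), (524, -330, 93), (525, -336, 99), (530, -338, 96)]
269 [(555, -275, 5), (529, -307, 59), (526, -316, 72), (533, -317, 67), (523, -332, 91), (525, -336, 95), (530, -338, 92)]
270 [(554, -277, 3), (526, -309, 60), (528, -315, 65), (533, -317, 63), (525, -330, 83), (525, -337
[... 1802 characters left out ...]
14), (536, -330, 10), (545, -329, 1), (547, -334, 5)]
286 [(519, -317, 4), (523, -321, 6), (526, -325, 7), (530, -328, 8), (537, -329, 3), (540, -333, 6), (545, -336, 6)]
287 [(518, -319, 4), (521, -323, 5), (528, -324, 1), (531, -328, 4), (535, -332, 5), (539, -335, 4), (542, -339, 6)]
[[-0.091, 0.995, -0.032, 369.929], [0.943, 0.096, 0.32, -464.615], [0.321, -0.001, -0.947, 25.946], [0.0, 0.0, 0.0, 1.0]] [ 463.29530072 -323.37902989  184.85417792]
[[0.052, -0.994, -0.092], [-0.027, -0.093, 0.995], [-0.998, -0.049, -0.032]] 5.625 [ 540.8 -322.4   23. ] [-0.704  0.368  1.845  0.017  0.871 -2.379] [-0.001  0.001 -0.001  0.    -0.     0.   ] [-0.3 -0.6 -0.4] 8.763701393766578 95.27030983831986
```

View pics/s4.png

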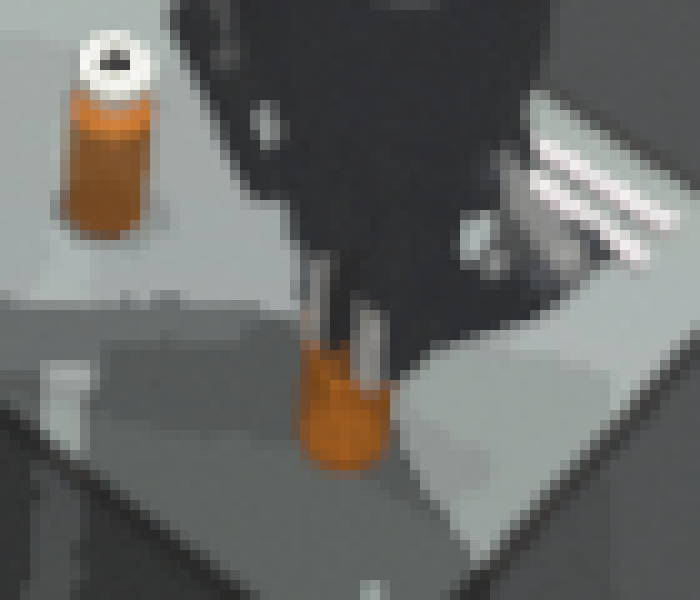

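The side view shows both fingertips closed above the vial's rim, at about z = 52. The reported TCP of 23 implies 12, so the reported height reads about 40 mm too low. The vial still stands. I'll lift, open, and then go by the cameras.

Emit:
move_arm:
  moves: [0,0,12,0,-0.8,0,0,8,0,-0.8,0,0,0,0,0,0,0,0,0,0.2,0,0,0,0,0.2]

```text
t: 6.25
ee_pos: [540.7, -322.3, 44.3]
eef_rot: [-1.322, 1.148, 1.225]
contact_force: [0.4, 0.1, -0.5]
width: 51.4
```

```bash
python3 st.py
cat > look.py <<'E'
from h import *
import sys
n=sys.argv[1]
cal=calibration('wrist'); im,d=read_camera('wrist'); P=cloud(cal,d.astype(float))
im2,d2=read_camera('side'); P2=cloud(calibration('side'),d2.astype(float))
np.savez('L'+n+'.npz',P=P,im=im,P2=P2,im2=im2)
a=cv2.resize(im[150:384,120:400,::-1],(400,334)); b=cv2.resize(im2[240:300,260:330,::-1],(390,334),interpolation=cv2.INTER_NEAREST)
cv2.imwrite(f'pics/L{n}.png',np.hstack([a,b])); print(np.linalg.inv(cal['view'])[:3,3])
for nm,I,Q in [('w',im,P),('s',im2,P2)]:
    hsv=cv2.cvtColor(I,cv2.COLOR_RGB2HSV)
    v=(abs(Q[...,0]-538)<40)&(abs(Q[...,1]+320)<40)&(Q[...,2]>6)&(hsv[...,0]<20)&(hsv[...,1]>140)
    if v.sum()>5:print(nm,v.sum(),np.percentile(Q[v],[1,99],axis=0).round(1).tolist())
E
python3 look.py 5; python3 st.py
```

```text
[[0.052, -0.994, -0.092], [-0.027, -0.093, 0.995], [-0.998, -0.049, -0.031]] 6.25 [ 540.7 -322.3   44.3] [-0.704  0.337  1.84   0.017  0.908 -2.378] [ 0.001  0.001  0.002  0.    -0.001 -0.003] [ 0.4  0.1 -0.5] 51.41764991672965 95.27170857944583
[ 463.19306096 -323.24242588  206.17277408]
w 1996 [[527.3, -329.2, 6.8], [550.4, -307.2, 50.3]]
s 116 [[526.3, -331.0, 6.4], [549.0, -307.5, 51.3]]
[[0.052, -0.994, -0.092], [-0.027, -0.093, 0.995], [-0.998, -0.049, -0.031]] 6.35 [ 540.6 -322.2   44.2] [-0.704  0.337  1.84   0.017  0.908 -2.378] [ 0.     0.001  0.001 -0.001  0.001 -0.001] [-0.4 -0.8 -0.9] 51.06211976198355 95.27193023422245
```

View pics/L5.png

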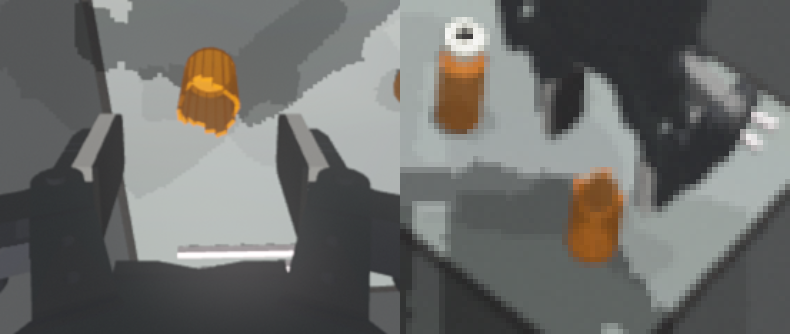

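Run:
```python
import numpy as np
z=np.load('L5.npz');P=z['P2']
for v in range(254,266): print(v,[tuple(int(k) for k in P[v,u]) for u in range(284,292)])
for v in range(268,280): print(v,[tuple(int(k) for k in P[v,u]) for u in range(302,309)])
P=z['P']
# wrist: find foremost fingers: points with |y offset| ~25-40 above z>25
m=(P[...,2]>30)&(abs(P[...,0]-538)<30)&(abs(P[...,1]+322)<45)&(abs(P[...,1]+320)>16)
q=P[m];print(m.sum(),np.percentile(q[:,2],[0,1,3,10,50]))
for lo,hi in [(-370,-336),(-305,-270)]:
    k=q[(q[:,1]>lo)&(q[:,1]<hi)];k=k[np.argsort(k[:,2])][:60];print(k[::6].round(0).tolist())
```

```text
254 [(524, -284, 101), (520, -290, 110), (524, -290, 107), (527, -291, 106), (527, -294, 109), (531, -294, 106), (534, -294, 104), (540, -293, 99)]
255 [(526, -282, 93), (523, -288, 102), (522, -293, 107), (522, -296, 110), (527, -294, 105), (531, -294, 102), (535, -294, 99), (541, -292, 94)]
256 [(527, -282, 89), (523, -289, 99), (522, -293, 104), (523, -296, 105), (527, -295, 101), (531, -295, 98), (536, -294, 95), (540, -293, 91)]
257 [(528, -281, 84), (521, -291, 98), (522, -294, 101), (524, -295, 100), (527, -295, 98), (531, -295, 95), (535, -295, 92), (541, -293, 86)]
258 [(527, -282, 81), (522, -290, 92), (523, -293, 95), (523, -296, 98), (529, -294, 92), (533, -294, 89), (538, -293, 84), (539, -296, 86)]
259 [(526, -283, 78), (522, -291, 89), (523, -293, 91), (525, -295, 91), (527, -296, 91), (532, -296, 87), (538, -293, 80), (540, -295, 80)]
260 [(568, -244, 3), (522, -291, 85), (523, -294, 87), (525, -296, 88), (529, -295, 85), (534, -295, 81), (538, -294, 76), (540, -295, 76)]
261 [(565, -247, 5), (523, -291, 80), (523, -295, 85), (526, -295, 82), (530, -295, 79), (534, -2
[... 1913 characters left out ...]
 (576, -327, 5), (579, -328, 4), (582, -329, 3)]
279 [(564, -323, 6), (569, -322, 1), (570, -325, 3), (571, -328, 6), (574, -329, 4), (576, -330, 4), (578, -332, 5)]
17886 [ 69.3245273   74.93484851  79.90429704  92.37000732 126.99027177]
[[534.0, -347.0, 71.0], [534.0, -347.0, 72.0], [543.0, -346.0, 72.0], [535.0, -347.0, 73.0], [547.0, -346.0, 73.0], [548.0, -346.0, 74.0], [549.0, -346.0, 74.0], [532.0, -347.0, 74.0], [531.0, -347.0, 74.0], [531.0, -353.0, 75.0]]
[[528.0, -296.0, 69.0], [539.0, -295.0, 70.0], [528.0, -296.0, 71.0], [534.0, -295.0, 71.0], [530.0, -296.0, 72.0], [526.0, -292.0, 72.0], [526.0, -293.0, 72.0], [526.0, -295.0, 72.0], [527.0, -296.0, 73.0], [526.0, -294.0, 73.0]]
```

Both cameras agree that the tips are at z ≈ 70 while the reported TCP is 44, so I need to go about 61 mm further down. The fingers are laterally centred on the vial, with mid (538,-321). I'll lower in stages.

Emit:
move_arm:
  moves: [-1,1,-20,0,0.2,0,1,-18,0,0.2,0,0,-10,0,0.2,0,0,0,0,0.2]

```text
t: 6.85
ee_pos: [537.9, -318.7, -9.7]
eef_rot: [-1.318, 1.148, 1.229]
contact_force: [0.2, 0.2, 1.0]
width: 51.1
```

```bash
python3 look.py 6; python3 st.py;python3 - <<'E'
import numpy as np
z=np.load('L6.npz')
for k in ['P','P2']:
  P=z[k]
  m=(P[...,2]>10)&(abs(P[...,0]-538)<30)
  q=P[m]
  for lo,hi in [(-370,-338),(-303,-270)]:
    t=q[(q[:,1]>lo)&(q[:,1]<hi)];t=t[np.argsort(t[:,2])][:40];print(k,t[::8].round(0).tolist())
E
```

```text
[ 460.99570846 -320.19122839  152.4394206 ]
w 4154 [[527.0, -329.2, 7.1], [550.6, -307.2, 50.3]]
s 100 [[524.0, -344.0, 8.3], [549.1, -308.0, 67.9]]
[[0.05, -0.995, -0.092], [-0.025, -0.093, 0.995], [-0.998, -0.048, -0.03]] 6.95 [ 538.8 -319.4   -8.2] [-0.703  0.411  1.857  0.018  0.819 -2.378] [-0.001 -0.017 -0.014 -0.001  0.002  0.   ] [ 0.5  0.5 -0.2] 51.24922248439339 95.27099717110384
P [[542.0, -343.0, 17.0], [531.0, -343.0, 18.0], [539.0, -343.0, 18.0], [528.0, -344.0, 19.0], [532.0, -344.0, 20.0]]
P [[526.0, -292.0, 15.0], [535.0, -292.0, 17.0], [526.0, -293.0, 17.0], [535.0, -291.0, 18.0], [523.0, -286.0, 18.0]]
P2 [[528.0, -349.0, 22.0], [539.0, -355.0, 29.0], [531.0, -351.0, 35.0], [532.0, -350.0, 37.0], [530.0, -351.0, 44.0]]
P2 [[530.0, -292.0, 16.0], [528.0, -293.0, 24.0], [536.0, -291.0, 29.0], [531.0, -293.0, 34.0], [542.0, -291.0, 37.0]]
```

View pics/L6.png

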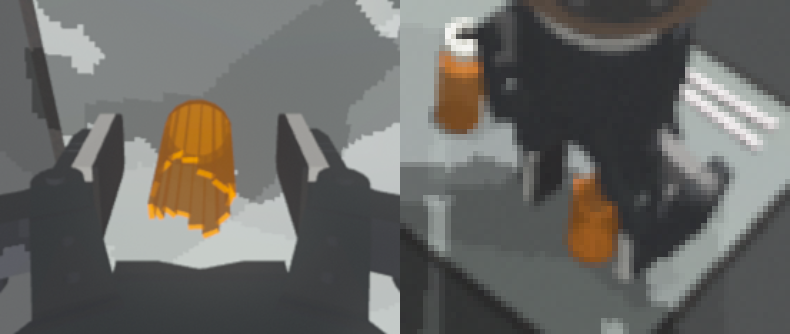

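Now the vial stands between the pads and the tips are at about z = 16. I'll go down 7 mm more and close.

Emit:
move_arm:
  moves: [0,0,-7,0,0.2,0,0,0,0,0,0,0,0,0,-0.3,0,0,0,0,-0.8,0,0,0,0,-0.8]
  squeeze: 40

```text
t: 7.58
ee_pos: [540.2, -320.6, -13.4]
eef_rot: [-1.324, 1.147, 1.223]
contact_force: [0.3, -0.6, -0.9]
width: 22.6
```

```bash
python3 look.py 7; python3 st.py
```

```text
[ 462.42050647 -321.36846676  148.30735553]
w 4452 [[527.4, -329.6, 7.3], [550.8, -307.2, 50.8]]
s 64 [[523.8, -333.2, 8.0], [545.8, -306.7, 57.2]]
[[0.053, -0.994, -0.092], [-0.028, -0.093, 0.995], [-0.998, -0.05, -0.033]] 7.675 [ 540.1 -320.5  -13.5] [-0.703  0.421  1.856  0.018  0.806 -2.379] [-0.     0.003 -0.001 -0.001  0.001 -0.   ] [-0.8 -0.2  0.4] 23.036169624490306 95.27036008712743
```

View pics/L7.png

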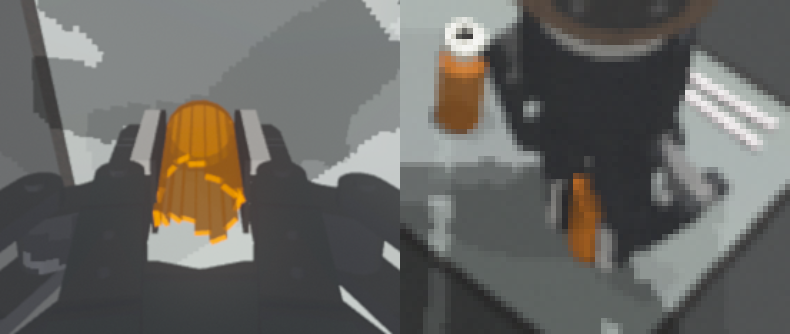

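Emit:
move_arm:
  moves: [0,0,20,0,-0.8,0,0,40,0,-0.8,0,0,50,0,-0.8,0,0,50,0,-0.8,0,0,0,0,-0.8]

```text
t: 8.3
ee_pos: [540.0, -320.4, 157.2]
eef_rot: [-1.327, 1.147, 1.22]
contact_force: [1.3, -0.0, -0.2]
width: 23.1
```

```bash
python3 st.py
python3 - <<'E'
from h import *
im,d=read_camera('wrist');im2,d2=read_camera('side')
cv2.imwrite('pics/p8.png',np.hstack([cv2.resize(im[...,::-1],(400,300)),cv2.resize(im2[150:330,180:372,::-1],(320,300))]))
E
```

```text
[[0.057, -0.994, -0.092], [-0.031, -0.093, 0.995], [-0.998, -0.053, -0.036]] 8.3 [ 540.  -320.4  157.2] [-0.703  0.193  1.787  0.015  1.098 -2.373] [-0.002  0.025  0.065 -0.001  0.016 -0.002] [ 1.3 -0.  -0.2] 23.071616229982798 95.26110284711532
```

View pics/p8.png

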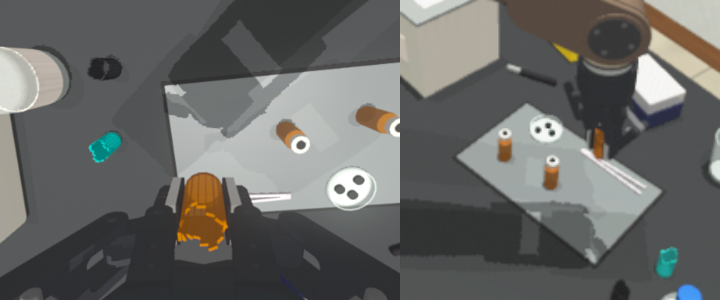

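The vial is held, and both sound vials still stand, in the crop at (505,145) and (551,172). I'll carry it over to the box.

Emit:
move_arm:
  moves: [0,30,40,0,-0.8,5,45,40,0,-0.8,5,55,0,0,-0.8,5,55,0,0,-0.8,5,55,0,0,-0.8,0,55,0,0,-0.8,0,55,0,0,-0.8,0,55,0,0,-0.8,0,50,0,0,-0.8,0,40,0,0,-0.8]

```text
t: 9.65
ee_pos: [543.8, 191.8, 210.5]
eef_rot: [-1.288, 1.17, 1.256]
contact_force: [-0.1, 0.6, -0.1]
width: 23.0
```

```bash
python3 st.py
```

```text
[[0.012, -0.996, -0.085], [-0.014, -0.085, 0.996], [-1.0, -0.011, -0.015]] 9.65 [543.8 191.8 210.5] [ 0.171  0.066  1.826 -0.016  1.24  -1.48 ] [ 0.581  0.241 -0.216 -0.015  0.015  0.586] [-0.1  0.6 -0.1] 22.978242002133886 94.86784077182172
```

Emit:
move_arm:
  moves: [10,5,10,0,-0.8,4,2,0,0,-0.8,0,0,0,0,-0.8]

```text
t: 10.02
ee_pos: [556.0, 199.7, 216.0]
eef_rot: [-1.287, 1.176, 1.264]
contact_force: [0.0, -0.6, -0.4]
width: 22.9
```

```bash
python3 st.py
python3 - <<'E'
from h import *
im,d=read_camera('wrist');c=calibration('wrist');im2,d2=read_camera('side')
P=cloud(c,d.astype(float));P2=cloud(calibration('side'),d2.astype(float))
cv2.imwrite('pics/p9.png',np.hstack([cv2.resize(im[...,::-1],(400,300)),cv2.resize(im2[80:220,120:280,::-1],(343,300))]))
for Q,I in [(P,im),(P2,im2)]:
    hsv=cv2.cvtColor(I,cv2.COLOR_RGB2HSV)
    R=(abs(Q[...,0]-558)<50)&(abs(Q[...,1]-209)<60)&(Q[...,2]>195)
    v=R&(hsv[...,0]<20)&(hsv[...,1]>140)
    print('vial',v.sum(),np.percentile(Q[v],[2,98],axis=0).round(1).tolist() if v.sum() else 0)
    f=R&(hsv[...,1]<70)&(Q[...,2]<330); q=Q[f]; q=q[np.argsort(q[:,2])][:60]; print(q[::6].round(0).tolist())
E
```

```text
[[0.003, -0.996, -0.088], [-0.016, -0.088, 0.996], [-1.0, -0.002, -0.016]] 10.025 [556.  199.7 216. ] [ 0.181  0.099  1.781 -0.017  1.262 -1.473] [-0.009 -0.001 -0.005 -0.005 -0.    -0.002] [ 0.  -0.6 -0.4] 22.86172333190751 95.05824430199131
vial 4610 [[545.1, 190.3, 238.5], [568.9, 211.9, 280.3]]
[[546.0, 196.0, 234.0], [545.0, 197.0, 235.0], [554.0, 189.0, 235.0], [552.0, 190.0, 236.0], [546.0, 194.0, 236.0], [543.0, 218.0, 243.0], [545.0, 211.0, 243.0], [546.0, 211.0, 243.0], [544.0, 213.0, 244.0], [546.0, 184.0, 244.0]]
vial 28 [[543.8, 189.7, 240.2], [555.9, 211.4, 283.7]]
[[558.0, 189.0, 235.0], [556.0, 184.0, 242.0], [548.0, 183.0, 245.0], [556.0, 177.0, 249.0], [549.0, 177.0, 251.0], [553.0, 177.0, 253.0], [543.0, 209.0, 256.0], [558.0, 178.0, 258.0], [546.0, 183.0, 260.0], [549.0, 182.0, 263.0]]
```

View pics/p9.png

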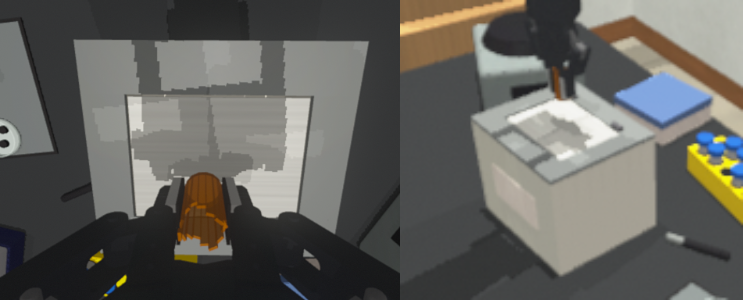

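The tips are at z ≈ 243 (reported TCP + 27) and the vial's foot is at about 235. The vial's axis is at (557,201), so I'll shift 8 mm to centre it, then press straight down until the tips are at z ≈ 133.

Emit:
move_arm:
  moves: [1,6,0,0,-0.8,1,4,0,0,-0.8,0,0,-20,0,-0.8,0,0,-15,0,-0.8,0,0,0,0,-0.8]
  squeeze: 60

```text
t: 10.75
ee_pos: [557.4, 208.3, 177.8]
eef_rot: [-1.285, 1.179, 1.263]
contact_force: [0.7, 0.6, -0.0]
width: 22.4
```

Emit:
move_arm:
  moves: [0,0,-15,0,-0.8,0,0,-15,0,-0.8,0,0,-15,0,-0.8,0,0,-10,0,-0.8,0,0,0,0,-0.8]

```text
t: 11.38
ee_pos: [561.7, 209.0, 126.0]
eef_rot: [-1.289, 1.17, 1.255]
contact_force: [-5.5, 0.1, 2.1]
width: 22.5
```

```bash
python3 st.py
python3 - <<'E'
from h import *
im,d=read_camera('wrist');im2,d2=read_camera('side')
cv2.imwrite('pics/p10.png',np.hstack([cv2.resize(im[...,::-1],(400,300)),cv2.resize(im2[80:220,120:280,::-1],(343,300))]))
E
```

```text
[[0.013, -0.996, -0.085], [-0.015, -0.085, 0.996], [-1.0, -0.012, -0.016]] 11.375 [561.7 209.  126. ] [ 0.195  0.199  1.841 -0.019  1.092 -1.453] [ 0.003 -0.004  0.003 -0.001  0.021  0.001] [-5.5  0.1  2.1] 22.51305658256179 94.8825473031851
```

View pics/p10.png

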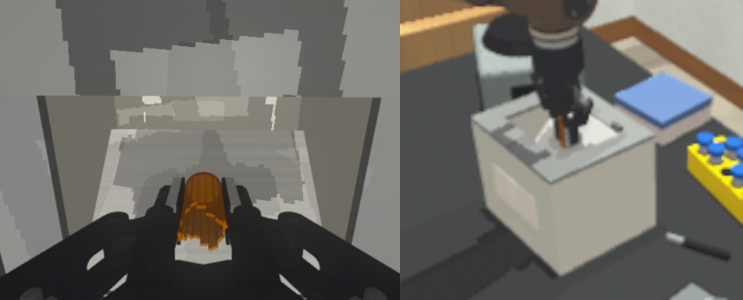

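The flap is swinging down, with its free edge well below the rim in the wrist view, and the vial is still held. I'll go 19 mm deeper.

Emit:
move_arm:
  moves: [-1,0,-10,0,-0.8,-2,0,-9,0,-0.8,0,0,-2,0,-0.8,0,0,0,0,-0.8]

```text
t: 11.98
ee_pos: [557.7, 209.4, 106.1]
eef_rot: [-1.289, 1.171, 1.257]
contact_force: [-3.6, -0.1, 3.3]
width: 22.6
```

```bash
python3 st.py
python3 - <<'E'
from h import *
im,d=read_camera('wrist');im2,d2=read_camera('side')
P=cloud(calibration('wrist'),d.astype(float))
hsv=cv2.cvtColor(im,cv2.COLOR_RGB2HSV)
v=(hsv[...,0]<20)&(hsv[...,1]>140)&(abs(P[...,0]-558)<50)&(abs(P[...,1]-209)<50);print(np.percentile(P[v],[2,98],axis=0).round(1).tolist())
f=(hsv[...,1]<70)&(abs(P[...,0]-558)<55)&(abs(abs(P[...,1]-209)-20)<6);q=P[f&(P[...,2]<250)];q=q[np.argsort(q[:,2])][:100];print(q[::12].round().tolist())
for u,vv in [(180,200),(256,200),(330,200),(180,170),(330,170)]: print(P[vv,u].round(0))
cv2.imwrite('pics/p11.png',np.hstack([cv2.resize(im[...,::-1],(400,300)),cv2.resize(im2[80:220,120:280,::-1],(343,300))]))
E
```

```text
[[0.011, -0.996, -0.086], [-0.015, -0.086, 0.996], [-1.0, -0.01, -0.016]] 11.975 [557.7 209.4 106.1] [ 0.197  0.216  1.861 -0.019  1.057 -1.451] [ 0.002 -0.002  0.002 -0.002  0.01  -0.001] [-3.6 -0.1  3.3] 22.631813411745362 94.9146448818957
[[546.5, 200.2, 128.4], [570.2, 221.6, 170.1]]
[[532.0, 188.0, 5.0], [564.0, 233.0, 5.0], [556.0, 225.0, 5.0], [535.0, 185.0, 5.0], [545.0, 234.0, 5.0], [540.0, 233.0, 6.0], [543.0, 191.0, 6.0], [542.0, 225.0, 6.0], [531.0, 184.0, 6.0]]
[550. 163.  94.]
[547. 207.  93.]
[543. 250.  94.]
[555. 140.   7.]
[543. 267.   8.]
```

View pics/p11.png

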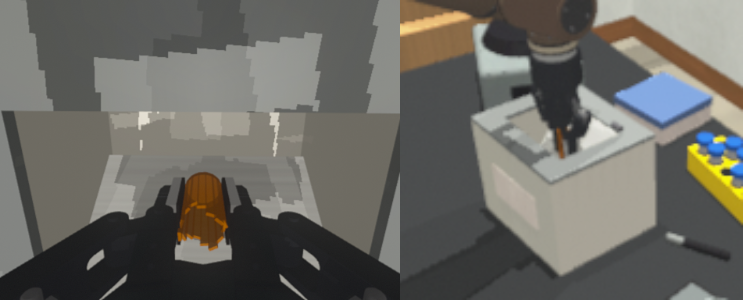

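The flap is at about 0.9 rad: its free edge is at z ≈ 93, with the tips at about 133. I'll release along the box's y, pressing slightly deeper so the flap stays open.

Emit:
move_arm:
  moves: [0,0,-3,0,-0.6,0,0,-2,0,0,0,0,0,0,0.2,0,0,0,0,0.2,0,0,0,0,0.2]

```text
t: 12.7
ee_pos: [558.1, 207.4, 101.1]
eef_rot: [-1.292, 1.173, 1.256]
contact_force: [-4.0, -1.3, 3.1]
width: 51.1
```

```bash
python3 st.py
python3 - <<'E'
from h import *
im,d=read_camera('wrist');im2,d2=read_camera('side')
P=cloud(calibration('wrist'),d.astype(float))
hsv=cv2.cvtColor(im,cv2.COLOR_RGB2HSV)
v=(hsv[...,0]<20)&(hsv[...,1]>140)&(abs(P[...,0]-558)<100)&(abs(P[...,1]-209)<100);print(v.sum(),np.percentile(P[v],[2,98],axis=0).round(1).tolist() if v.sum() else 0)
cv2.imwrite('pics/p12.png',np.hstack([cv2.resize(im[...,::-1],(400,300)),cv2.resize(im2[80:220,120:280,::-1],(343,300))]))
E
```

```text
[[0.011, -0.996, -0.087], [-0.018, -0.087, 0.996], [-1.0, -0.01, -0.019]] 12.7 [558.1 207.4 101.1] [ 0.195  0.222  1.864 -0.023  1.049 -1.451] [-0.002  0.002 -0.001  0.001 -0.001 -0.001] [-4.  -1.3  3.1] 51.11868860869306 94.98318081326775
0 0
```

View pics/p12.png

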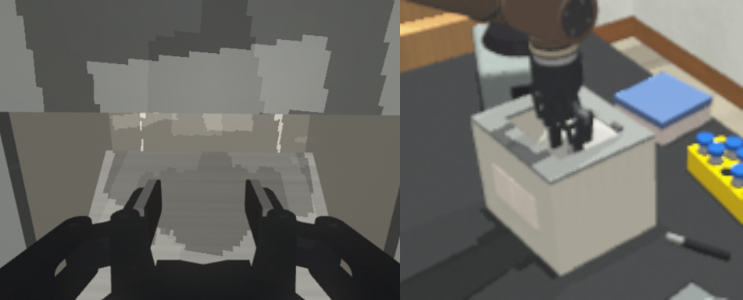

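The vial has left the flap: no amber shows between the open fingers or on the plate. I'll wait briefly, then withdraw straight up.

Emit:
move_arm:
  moves: [0,0,0,0,0.2,0,0,0,0,0.2,0,0,20,0,0.2,0,0,25,0,0.2,0,0,30,0,0.2,0,0,40,0,0.2,0,0,50,0,0.2,0,0,40,0,0.2,0,0,0,0,0.2]

```text
t: 13.92
ee_pos: [559.0, 209.3, 315.4]
eef_rot: [-1.293, 1.161, 1.25]
contact_force: [-0.3, 0.1, -0.1]
width: 51.4
```

```bash
python3 st.py
python3 - <<'E'
from h import *
for c in ['top','side','wrist']:
    im,d=read_camera(c);P=cloud(calibration(c),d.astype(float))
    cv2.imwrite(f'pics/f_{c}.png',im[...,::-1])
    hsv=cv2.cvtColor(im,cv2.COLOR_RGB2HSV)
    v=(hsv[...,0]<20)&(hsv[...,1]>140)&(abs(P[...,0]-558)<105)&(abs(P[...,1]-209)<120);print(c,'amber near box',v.sum())
    for q in ['broken_vial','sound_vial_a']:
        for r in models.cut_out(q,c):
            m=r['region']&(d>0)&(P[...,2]>8)
            if m.any():print(c,q,round(r['conf'],2),np.round(r['point']),np.percentile(P[m],[2,98],axis=0).round().tolist())
a=cv2.imread('pics/f_wrist.png');b=cv2.imread('pics/f_side.png');cv2.imwrite('pics/f.png',np.hstack([cv2.resize(a,(400,300)),cv2.resize(b,(400,300))]))
E
```

```text
[[0.022, -0.996, -0.086], [-0.013, -0.086, 0.996], [-1.0, -0.021, -0.015]] 13.925 [559.  209.3 315.4] [ 0.196  0.043  1.66  -0.017  1.419 -1.458] [-0.001  0.019  0.052  0.003 -0.014  0.   ] [-0.3  0.1 -0.1] 51.36733865681083 94.9278999517873
top amber near box 0
top broken_vial 0.45 [372. 218.] [[469.0, -458.0, 9.0], [490.0, -434.0, 45.0]]
side amber near box 0
side broken_vial 0.65 [338. 305.] [[562.0, -459.0, 9.0], [586.0, -436.0, 46.0]]
side broken_vial 0.6 [311. 325.] [[468.0, -457.0, 9.0], [492.0, -434.0, 46.0]]
side sound_vial_a 0.67 [270. 253.] [[523.0, -233.0, 9.0], [544.0, -213.0, 68.0]]
side sound_vial_a 0.47 [244. 236.] [[495.0, -137.0, 10.0], [515.0, -118.0, 69.0]]
wrist amber near box 11
wrist sound_vial_a 0.95 [17. 92.] [[496.0, -125.0, 9.0], [518.0, -113.0, 66.0]]
```

View pics/f.png

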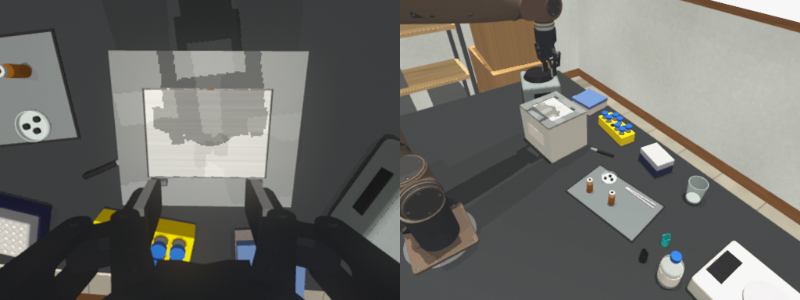

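There are a few amber pixels at the flap's free edge, near wrist (268,112). I'll enlarge that.

Run:
```python
from h import *
im=cv2.imread('pics/f_wrist.png'); cv2.imwrite('pics/z1.png',cv2.resize(im[90:150,180:340],(800,300),interpolation=cv2.INTER_NEAREST))
im,d=read_camera('wrist');P=cloud(calibration('wrist'),d.astype(float))
hsv=cv2.cvtColor(im,cv2.COLOR_RGB2HSV)
v=(hsv[...,0]<20)&(hsv[...,1]>140)&(abs(P[...,0]-558)<105)&(abs(P[...,1]-209)<120);print(np.argwhere(v).tolist(),P[v].round())
for vv in [112,120,150,200,230,240,260]: print(vv,P[vv,[200,270,335]].round(0).tolist())
```

```text
[[86, 19], [86, 25], [94, 28], [113, 257], [113, 267], [113, 268], [113, 269], [113, 270], [113, 271], [379, 111], [379, 133], [380, 99], [380, 133], [381, 132], [382, 119]] [[486. 206. 474.]
 [486. 206. 474.]
 [486. 206. 474.]
 [510. 197.  25.]
 [509. 211.  29.]
 [509. 212.  30.]
 [509. 213.  29.]
 [509. 215.  28.]
 [509. 216.  26.]
 [486. 206. 474.]
 [486. 206. 474.]
 [486. 206. 474.]
 [548. 183. 419.]
 [548. 183. 419.]
 [486. 206. 474.]]
112 [[517.0, 115.0, 7.0], [507.0, 215.0, 28.0], [495.0, 270.0, 179.0]]
120 [[513.0, 149.0, 179.0], [507.0, 212.0, 180.0], [502.0, 271.0, 180.0]]
150 [[540.0, 150.0, 178.0], [534.0, 215.0, 179.0], [529.0, 275.0, 179.0]]
200 [[589.0, 152.0, 180.0], [583.0, 220.0, 179.0], [577.0, 282.0, 179.0]]
230 [[547.0, 182.0, 339.0], [614.0, 223.0, 181.0], [606.0, 285.0, 186.0]]
240 [[548.0, 184.0, 348.0], [625.0, 224.0, 180.0], [542.0, 241.0, 350.0]]
260 [[556.0, 185.0, 352.0], [646.0, 226.0, 182.0], [542.0, 237.0, 367.0]]
```

View pics/z1.png

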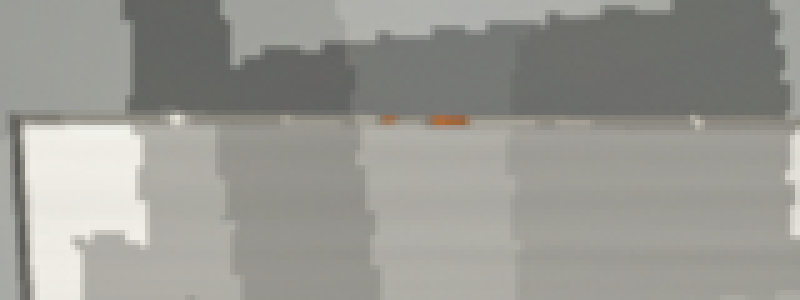

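Seen through the gap at the flap's edge, the amber glass is at about (509,213), z ≈ 28. The vial is lying on the box floor and the flap is shut flush at z = 179.

```bash
python3 -c "
from bench import arm; print(arm.hand_in())"
```

```text
the job is handed in; nothing more can be done
None
```

The broken vial is in the waste box and the job is handed in; hand-in gives no verdict. The arm finished at 13.9 s on the robot's clock, clear of everything.

**What I did:** I picked the jagged, capless amber vial on the mat and left the black and turquoise look-alikes alone. I gripped it across y, carried it to the box and pressed the flap to about 0.9 rad. I then opened the fingers along the box's y and withdrew straight up.

**Last checks:**
- **Broken vial:** amber glass shows through the gap at the flap's free edge, at about (509, 213), z ≈ 28. That is inside the box, near its floor.
- **Flap:** it is shut flush, at z ≈ 179.
- **Sound vials:** both stand upright where they started, to within the few mm the cameras can measure.
- **Arm:** the force reading was about 0 N.

**What went wrong or disagreed:**
- **First grasp missed:** the jaws closed at or just above the jagged rim, without moving the vial.
- **Reported height too low:** the fingertips were about 37 mm higher than the reported TCP implied. Two cameras agreed on this, so from then on I worked from the camera heights.
- **Tool tilt:** the tool also drifted up to about 4° from vertical, which caused no trouble.

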